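# Tap the slide carriage to the green tab

### The job

Push the stiff blue slide carriage along its rail towards the tabs until its white needle is just short of the green tab (about a finger's width), and let it come to rest there; then tap it gently on until the needle points within the width of the green tab, never past the tab's far edge. The red tab is for another job; leave the amber bottle standing where it is.

Things in the scene. Friction and masses are not known exactly. Their poses are not given: they have to be found in the camera images.
- carriage (a joint): Travel (m, 0 to 0.28) of the blue slide carriage; grows towards the tabs, along +y of needle. Block 70 mm across (x) by 60 mm along (y), underside 23 mm, top 71 mm above the table. Stiff: about 6 N starts it, no coasting, stays put. Push its flat -y end face, 40 mm above the table. Fixed base plate 160 x 460 x 12 mm; rail 36 mm wide, top at 22 mm, reaching 60 mm or more behind that face.
- needle (a point): Tip of the white needle (8 mm wide, 5 mm high) sticking out of the blue carriage to +x, 29 mm above the table. Axes are the carriage's: y along the rail towards the tabs, z up, x across the rail, away from the robot (turned up to 0.35 rad). In these axes the block's centre is at x = -81 mm, y = 0, and its -y end face, to be pushed, at y = -30 mm.
- green_tab: Green tab, 50 mm (x) by 24 mm (y, along the rail) by 6 mm high, fixed on the base plate beside the rail; origin at the centre of its underside, 12 mm above the table; axes as needle. The needle passes above it. A like red tab lies 50 to 120 mm before or after it; the needle passes freely over that too. At the start both tabs' middles are 65 mm or more ahead of the needle.
- bottle: Amber reagent bottle, white cap, 60 mm in diameter, 120 mm high, standing loose on the table left of the bench, past the rail's +y end; origin at the centre of its underside. Leave alone. Other bystanders, fixed and clear of the bench: a grey slide box 30 mm high on the right, a white tube rack 79 mm high on the far side.

How it is judged (in metres and radians):
On the way:
1. the carriage has come to rest with the needle just short of the green tab (12 to 50 mm before its middle) (y of needle in the frame of green_tab between -0.05 and -0.012 m and velocity of joint carriage between -0.004 and 0.004 m/s), for 0.2 s.
At the end, for the whole second after the job is handed in: The needle points within the width of the green tab (within 12 mm of its middle, along the rail), the carriage is at rest, and the bottle is upright (y of needle in the frame of green_tab between -0.012 and 0.012 m and velocity of joint carriage between -0.005 and 0.005 m/s and angle between bottle's own z axis and vertical below 0.1 rad); the robot touches nothing.
It fails at once if the needle ran past the far edge of the green tab (more than 12 mm beyond its middle) (y of needle in the frame of green_tab above 0.012 m).
It fails at once if the bottle was moved by more than 25 mm or tipped (distance of bottle from where it was at the start of the episode above 0.025 m or angle between bottle's own z axis and vertical above 0.4 rad).
It also fails if it takes over 42 s, if anything falls off the work surface, if the arm or the gripper's body presses on something with over 40 N, if the wrist force passes 120 N, or if a joint passes its speed limit or range.

### The arm

A 6-joint arm with a two-finger parallel gripper is mounted at the origin on the work surface. World frame = base frame: x ahead of the robot, y to its left, z up, the work surface at z = 0. Lengths are in m, angles in degrees, forces in N, time in s.
With the tool pointing down it reaches from about 0.3 to 1 m from the base axis. Payload 5.1 kg.
Tool frame: the origin (TCP) lies midway between the tips of the shut fingers; the grasp point (between the pads) lies behind it (r.tcp_to_grasp is the z of the grasp point in the tool frame, in m); z points along the fingers, y is the direction in which the jaws open and shut (so a half turn about z gives the same grasp; the last joint's range is limited). The gripper opens to 95 mm and grips with 3 to 60 N. Pads are 20 mm wide; open, the fingers measure 119 mm over their backs; the gripper's body (75 mm by 180 mm) begins 59 mm behind the grasp point.
Start: joints at [61.616, 7.093, 94.555, -0, 78.352, -4.733], TCP at [0.261, 0.595, 0.215] pointing down, gripper open.
Joint ranges: [-149.61, 149.61], [-58.7, 133.49], [1.44, 155.28], [-77.14, 257.14], [18.33, 153.61], [-166.67, 166.67]. Speed limits (degrees/s): [147.25, 147.25, 180, 180, 180, 180].

### API

Orientations are given as a 3x3 rotation matrix whose columns are the frame's x, y, z axes.
In Python, from workcell import r gives the robot as it stands. The module is installed in compiled form; this text tells all that it offers.
- The arm moves only by the tool move_arm, never from a script. Its argument "steps" is a list of rows, each a list of 3 entries, a list of its own where there are three numbers: the turn, a rotation vector about the tool's x, y, z in degrees, then the shift along the tool's x, y, z in cm, then the closure, from 0 (fully open) to 1 (shut). In form: [[[rx, ry, rz], [dx, dy, dz], jaw], ...]. A call has 1 to 12 rows; each row is the pose to reach, as a shift and turn from the pose measured when the call began, along the tool's axes at that moment; what a row does not reach only later rows make up. A row lasts 1/8 s, in which the tool goes at most 62.5 mm and 10.7 degrees, less where a joint would pass 70% of its speed; a pose out of reach is approached as far as the arm can. A call with a gripper value outside its range is refused whole. The fingers move at their own pace and stop on an object; "force" is the grip in N (left out, the last holds). Time passes only in rows, so rows that repeat a pose let the fingers close. It gives the time, the measured TCP pose, the force and the opening at its end, in the units of the state.
- r.get_state(): the state, without advancing time (a new reading comes with each control period).
- r.read_camera(name): name is "side" or "top"; returns a dict with "frame" (420x560x3 uint8, red, green, blue), "range_z" (420x560 float32, m along the optical axis (not along the pixel's ray), 0 where there is no reading), "fov_y" (degrees; the focal length in pixels is half the picture's height over the tangent of half this angle, whatever the lens; pixels are square), "cx", "cy" (the principal point, pixels), "k1" (the pictures are not rectified: a ray, as slopes to the right and down, at radius r is drawn at 1 + k1 r^2 times it, then the intrinsics apply), "camera_from_world" (4x4, takes a point from world to camera coordinates). Camera axes: x right, y up, looking along -z (the intrinsics and any distortion apply to the point x, -y, -z); pixel columns grow to the right and rows downward; lengths in m; the calibration is good to about 2 mm. A picture is of the moment at which its call begins.
- r.finish_job(): hands the job in, once; it reports no verdict.
The state is a dict: "time": time; "q": joint angles; "joint_vel": joint speeds; "effort": joint torques, N m; "tool_pos": TCP position; "orientation": TCP orientation; "ft_force": force on the tool from outside, world axes, zero at the start; "torque": the same for the moment, N m; "opening": finger opening in m.
Only numpy, scipy, OpenCV 4.12 (cv2) and the standard library are available. Lean on these libraries where they do the work, as an engineer would, in place of code of your own. Each camera call takes 0.05 s, during which the arm holds its last target.

## Working session

There is one attempt and no reset: what is moved stays moved. The work goes in short steps, Python scripts to look and compute and a tool call to move; the robot and the scene stay as the last step left them, time stands still between calls to the robot, and variables do not carry over. Pictures are saved under pics/ and viewed, and the job is handed in when it is done.

Besides the shell and the picture viewer there is one more tool, called in YAML: its name, and indented under it one key for each argument. move_arm: Moves the arm, as the interface text tells. Its arguments: {"type":"object","properties":{"steps":{"type":"array","items":{"type":"array"}},"force":{"type":"number"}},"required":["steps"]}

```bash
mkdir -p pics
cat > h.py <<'E'
import numpy as np, cv2
from workcell import r
def cam(n,save=None):
    c=r.read_camera(n)
    if save: cv2.imwrite('pics/'+save,c['frame'][:,:,::-1])
    return c
def world(c):
    H,W=c['range_z'].shape
    f=H/2/np.tan(np.radians(c['fov_y'])/2)
    K=np.array([[f,0,c['cx']],[0,f,c['cy']],[0,0,1.]])
    u,v=np.meshgrid(np.arange(W),np.arange(H))
    p=np.stack([u,v],-1).reshape(-1,1,2).astype(float)
    d=cv2.undistortPoints(p,K,np.array([c['k1'],0,0,0,0.])).reshape(H,W,2)
    z=c['range_z']
    P=np.stack([d[...,0]*z,-d[...,1]*z,-z,np.ones_like(z)],-1)
    return (P@np.linalg.inv(c['camera_from_world']).T)[...,:3]
E
python3 - <<'E'
from h import *
s=r.get_state();print(s)
for n in('top','side'):
    c=cam(n,n+'0.png');print(n,c['fov_y'],c['cx'],c['cy'],c['k1']);print(c['camera_from_world'].round(3))
    np.savez(n+'0.npz',P=world(c),f=c['frame'],z=c['range_z'])
E
```

```text
{'time': 0.0, 'q': array([ 6.16169662e+01,  7.13252810e+00,  9.46326705e+01, -2.78637399e-03,
        7.83518643e+01, -4.73413855e+00]), 'joint_vel': array([ 0.005406  , -0.09346775, -0.02206815, -0.02004744, -0.05905421,
        0.024076  ]), 'effort': array([ 9.84922190e-04, -4.17581856e+01, -3.59947443e+01,  7.75747723e-02,
        4.90352057e-02, -1.56458441e-04]), 'tool_pos': array([0.2604869 , 0.59482809, 0.21341255]), 'orientation': array([[-9.16024646e-01,  4.01120909e-01, -9.29325612e-04],
       [ 4.01121967e-01,  9.16022846e-01, -1.82016562e-03],
       [ 1.21177005e-04, -2.04008948e-03, -9.99997912e-01]]), 'ft_force': array([-1.354226  , -0.97903869, -0.57879173]), 'torque': array([-0.04583687,  0.0252246 , -0.01567779]), 'opening': 0.09488018313926927}
top 54.89271572889048 276.2484399405646 215.22854203267238 0.001473193891294523
[[ 0.026 -1.    -0.013  0.162]
 [ 0.994  0.024  0.111 -0.56 ]
 [-0.111 -0.016  0.994 -0.733]
 [ 0.     0.     0.     1.   ]]
side 44.0577495521538 274.21353679887 203.7559578405696 -0.046770255644041234
[[ 0.853 -0.522 -0.002 -0.39 ]
 [ 0.272  0.44   0.856 -0.257]
 [-0.446 -0.73   0.517 -0.741]
 [ 0.     0.     0.     1.   ]]
```

View pics/top0.png

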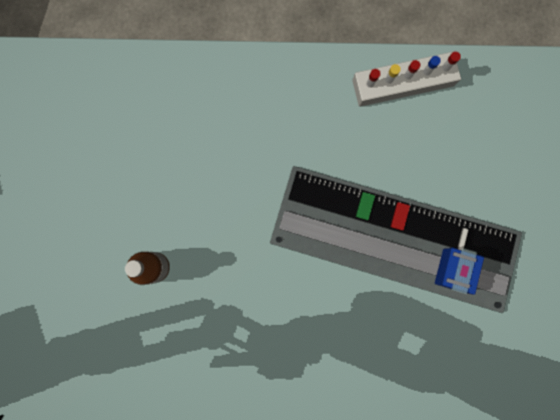

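View pics/side0.png

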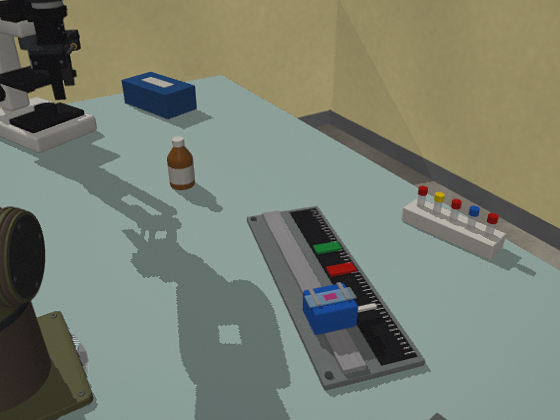

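The top view shows the carriage at (460,270) with the needle tip at (463,231). The red tab is at (400,215) and the green one, farther along, at (366,206). The bottle is at (145,268). The arm is out of view.

```bash
cat > seg.py <<'E'
from h import *
def meas(n,fr,P):
    hsv=cv2.cvtColor(fr,cv2.COLOR_RGB2HSV);h,s,v=[hsv[...,i].astype(int) for i in range(3)]
    z=P[...,2];X=P[...,0];Y=P[...,1]
    reg=(X>.3)&(X<.8)&(Y<.35)&(Y>-.35)&(z<.09)
    out={}
    out['green']=reg&(h>50)&(h<75)&(s>150)&(v>50)&(z<.03)
    out['red']=reg&((h<8)|(h>172))&(s>150)&(z<.03)&(v>80)
    out['blue']=reg&(h>100)&(h<130)&(s>120)&(z>.03)&(z<.08)&(v>60)
    out['bluetop']=out['blue']&(abs(z-.071)<.004)
    out['white']=reg&(s<70)&(v>150)&(z>.022)&(z<.038)
    return out
def big(m):
    k,l,st,ce=cv2.connectedComponentsWithStats(m.astype(np.uint8))
    return l==1+np.argmax(st[1:,4]) if k>1 else m
def rep(n,fr,P):
    D={}
    for k,m in meas(n,fr,P).items():
        m=big(m); 
        if m.sum()<5: print(n,k,'none');continue
        p=P[m]; D[k]=p
        rect=cv2.minAreaRect((p[:,:2]*1000).astype(np.float32))
        ys,xs=np.nonzero(m)
        print(n,k,m.sum(),'px',xs.mean().round(),ys.mean().round(),'mean',p.mean(0).round(4),'zr',p[:,2].min().round(3),p[:,2].max().round(3),'rect',np.round(rect[0],1),np.round(rect[1],1),round(rect[2],1))
    return D
E
python3 - <<'E'
from seg import *
for n in('top','side'):
    d=np.load(n+'0.npz');rep(n,d['f'],d['P'])
P=np.load('top0.npz')['P']
for px in [(463,232),(145,268),(134,268),(275,243),(291,168),(522,238),(500,308),(500,285),(280,220),(120,350)]: print(px,P[px[1],px[0]].round(4))
E
```

```text
top green 339 px 365.0 206.0 mean [0.5806 0.0057 0.0165] zr 0.01 0.02 rect [581.7   5.1] [24.9 52. ] 74.7
top red 340 px 400.0 216.0 mean [ 0.5626 -0.0612  0.0167] zr 0.01 0.02 rect [563.3 -62. ] [24.1 51.9] 75.3
top blue 605 px 448.0 267.0 mean [ 0.4671 -0.1338  0.0569] zr 0.03 0.068 rect [ 466.6 -136.9] [23.8 70.9] 80.4
top bluetop none
top white 123 px 371.0 95.0 mean [ 0.7952 -0.0017  0.034 ] zr 0.031 0.037 rect [793.6  -9.7] [57.5 12.8] 90.0
side green 236 px 327.0 247.0 mean [0.5783 0.0049 0.0175] zr 0.011 0.021 rect [581.2   8.8] [32.6 50.1] 74.7
side red 281 px 341.0 269.0 mean [ 0.5608 -0.0621  0.0176] zr 0.012 0.021 rect [562.3 -61.1] [28.5 50.5] 72.0
side blue 1311 px 330.0 314.0 mean [ 0.4492 -0.1763  0.0533] zr 0.03 0.069 rect [ 460.8 -158.5] [63.9 69.6] 74.8
side bluetop 6 px 348.0 304.0 mean [ 0.4755 -0.1849  0.0675] zr 0.067 0.068 rect [ 475.6 -185.2] [2.9 3.3] 10.0
side white 82 px 413.0 210.0 mean [ 0.7944 -0.0031  0.0352] zr 0.032 0.038 rect [796.8  -8.1] [14.9 56.4] 9.4
(463, 232) [ 0.533  -0.1735  0.0333]
(145, 268) [0.4525 0.3979 0.096 ]
(134, 268) [0.4527 0.4082 0.1197]
(275, 243) [0.5045 0.1776 0.0122]
(291, 168) [ 0.6559  0.1497 -0.0028]
(522, 238) [ 0.527  -0.3026 -0.0013]
(500, 308) [ 0.393  -0.2497  0.0095]
(500, 285) [ 0.4365 -0.2442  0.0228]
(280, 220) [0.5494 0.169  0.0104]
(120, 350) [ 0.2931  0.4692 -0.0023]
```

```bash
cat > ndl.py <<'E'
from seg import *
def needle(n,fr,P,yd):
    hsv=cv2.cvtColor(fr,cv2.COLOR_RGB2HSV)
    X,Y,z=P[...,0],P[...,1],P[...,2]
    m=(hsv[...,1]<90)&(hsv[...,2]>140)&(z>.02)&(z<.042)&(X>.4)&(X<.68)&(Y<.2)&(Y>-.3)
    m=big(m); p=P[m]; ys,xs=np.nonzero(m)
    xd=np.array([yd[1],-yd[0]]); a=p[:,:2]@xd; b=p[:,:2]@yd
    print(n,'needle',m.sum(),'px',xs.min(),xs.max(),ys.min(),ys.max(),'along x',a.min().round(4),a.max().round(4),'y mean',b.mean().round(4),b.min().round(4),b.max().round(4),'z',p[:,2].mean().round(4))
    return b.mean(),a.max()
E
python3 - <<'E'
from ndl import *
# rail direction from base plate edges in top view
d=np.load('top0.npz');P=d['P'];fr=d['f']
g=lambda k:P[big(meas('t',fr,P)[k])]
ga=cv2.minAreaRect((g('green')[:,:2]*1000).astype(np.float32));
th=np.radians(15.2);
for n in('top','side'):
    d=np.load(n+'0.npz');P=d['P'];fr=d['f']
    M=meas(n,fr,P);gg=P[big(M['green'])][:,:2];rr=P[big(M['red'])][:,:2]
    v=gg.mean(0)-rr.mean(0);print(n,'dir deg',np.degrees(np.arctan2(v[0],v[1])),np.linalg.norm(v))
    yd=np.array([np.sin(th),np.cos(th)]);xd=np.array([yd[1],-yd[0]])
    print('green x',(gg@xd).min(),(gg@xd).max(),'y',(gg@yd).min(),(gg@yd).max(),(gg@yd).mean(), 'red y',(rr@yd).mean())
    print(needle(n,fr,P,yd))
    bl=P[big(M['blue'])];
    print('blue x',np.percentile(bl[:,:2]@xd,[1,99]),'y',np.percentile(bl[:,:2]@yd,[1,99]))
    # plate edge
    H=(abs(P[...,2]-.012)<.005)&(P[...,0]>.38)&(P[...,0]<.68)&(P[...,1]<.22)&(P[...,1]>-.32)
    q=P[big(H)][:,:2];print('plate',cv2.minAreaRect((q*1000).astype(np.float32)))
c=cv2.imread('pics/top0.png')[150:320,260:535];cv2.imwrite('pics/c0.png',cv2.resize(c,None,fx=2.9,fy=2.9,interpolation=2))
E
```

```text
top dir deg 15.035254052288252 0.06930329216174344
green x 0.5340350320532885 0.5860391039675348 y 0.14496100465933623 0.1698898669084893 0.15775867628863388 red y 0.08845567061578254
top needle 84 px 459 467 229 247 along x 0.5318 0.5676 y mean -0.0312 -0.0356 -0.0274 z 0.0301
(np.float64(-0.031241416299898808), np.float64(0.5675879295362137))
blue x [0.45218614 0.52055264] y [-0.01919076 -0.00123599]
plate ((520.990478515625, -54.462127685546875), (460.8313293457031, 160.20989990234375), 74.7886962890625)
side dir deg 14.56380782625211 0.06923626224874933
green x 0.5334529805137199 0.5835525586458412 y 0.14456683831561476 0.17723642686787122 0.15633856374703214 red y 0.08710656955848042
side needle 64 px 358 375 303 309 along x 0.536 0.5674 y mean -0.031 -0.0348 -0.0255 z 0.0317
(np.float64(-0.030964182706420755), np.float64(0.5674233433127088))
blue x [0.45188942 0.51891528] y [-0.06231042 -0.00501964]
plate ((521.3097534179688, -52.30772399902344), (463.062744140625, 161.32948303222656), 74.72244262695312)
```

View pics/c0.png

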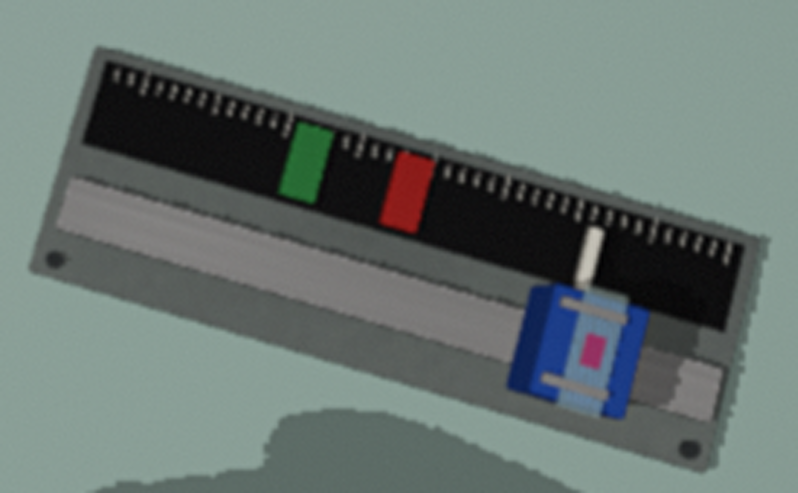

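Top and side views agree, and the sizes match the specification: tab 24×50 mm, plate 460×160 mm, block 68–70 mm, needle z ≈ 0.03.
- The rail is turned about 15.2° from +y towards +x.
- The needle is about 188 mm before the middle of the green tab.

Next I shut the jaws, align with the rail and go above the space behind the carriage.

move_arm:
  steps:
    - [[0, 0, -8.4], [-4, -5.4, 0], 1]
    - [[0, 0, -8.4], [-8.2, -11.2, 0], 1]
    - [[0, 0, -8.4], [-12.3, -16.8, 0], 1]
    - [[0, 0, -8.4], [-16.5, -22.4, 0], 1]
    - [[0, 0, -8.4], [-20.6, -28, 0], 1]
    - [[0, 0, -8.4], [-24.7, -33.6, 0], 1]
    - [[0, 0, -8.4], [-28.8, -39.2, 0], 1]
    - [[0, 0, -8.4], [-33, -44.8, 0], 1]
    - [[0, 0, -8.4], [-37, -50.4, 0], 1]
    - [[0, 0, -8.4], [-41.2, -56, 0], 1]
    - [[0, 0, -8.4], [-45.3, -61.6, 0], 1]
    - [[0, 0, -8.4], [-49.4, -67.2, 0], 1]
  force: 20

```text
time: 1.6
tool_pos: [0.4248, -0.1385, 0.2144]
orientation: [[-0.965, 0.264, -0.0], [0.264, 0.965, -0.001], [-0.0, -0.002, -1.0]]
ft_force: [1.5, 0.2, 0.1]
opening: 0.0007
```

move_arm:
  steps:
    - [[0, 0, 0], [0, 0, 0], 1]
    - [[0, 0, 0], [0, 0, 0], 1]

```text
time: 1.85
tool_pos: [0.4243, -0.1383, 0.2138]
orientation: [[-0.964, 0.265, -0.002], [0.265, 0.964, -0.0], [0.001, -0.001, -1.0]]
ft_force: [0.2, 1.0, 0.9]
opening: 0.0005
```

```bash
cat > st.py <<'E'
from ndl import *
th=np.radians(15.2);yd=np.array([np.sin(th),np.cos(th)]);xd=np.array([yd[1],-yd[0]])
def st():
    s=r.get_state();R=s['orientation'];t=s['tool_pos']
    print('t',s['time'],'tcp',t.round(4),'s',(t[:2]@yd).round(4),'x',(t[:2]@xd).round(4),'open',s['opening'].round(4),'F',s['ft_force'].round(1),'q',s['q'].round(1))
    print('tool y angle',np.degrees(np.arctan2(R[0,1],R[1,1])),'zaxis',R[:,2].round(4));return s
E
python3 - <<'E'
from st import *
s=st();print(r.tcp_to_grasp)
# goal above start of push
g=np.r_[xd*.486+yd*-.097,.2];print(g,'tool shift cm',(s['orientation'].T@(g-s['tool_pos'])*100).round(2))
E
```

```text
Traceback (most recent call last):
  File "st.py", line 5, in st
    print('t',s['time'],'tcp',t.round(4),'s',(t[:2]@yd).round(4),'x',(t[:2]@xd).round(4),'open',s['opening'].round(4),'F',s['ft_force'].round(1),'q',s['q'].round(1))
                                                                                                ^^^^^^^^^^^^^^^^^^
AttributeError: 'float' object has no attribute 'round'
```

```bash
sed -i "s/s\['opening'\].round(4)/round(s['opening'],4)/" st.py
python3 - <<'E'
from st import *
s=st();print(r.tcp_to_grasp)
g=np.r_[xd*.486+yd*-.097,.2];print(g,'tool shift cm',(s['orientation'].T@(g-s['tool_pos'])*100).round(2))
E
```

```text
t 1.85 tcp [ 0.4243 -0.1383  0.2138] s -0.0222 x 0.4458 open 0.0005 F [0.2 1.  0.9] q [-2.490e+01 -1.990e+01  1.194e+02 -1.000e-01  8.060e+01 -9.960e+01]
tool y angle 15.341267149523791 zaxis [-1.5e-03 -4.0e-04 -1.0e+00]
-0.0188
[ 0.44356567 -0.22103054  0.2       ] tool shift cm [-4.04 -7.47  1.38]
```

move_arm:
  steps:
    - [[0, 0, 0], [-2, -3.7, 0], 1]
    - [[0, 0, 0], [-4, -7.5, 0], 1]
    - [[0, 0, 0], [-4, -7.5, 0], 1]
    - [[0, 0, 0], [-4, -7.5, 5], 1]
    - [[0, 0, 0], [-4, -7.5, 10], 1]
    - [[0, 0, 0], [-4, -7.5, 14], 1]
    - [[0, 0, 0], [-4, -7.5, 16.5], 1]
    - [[0, 0, 0], [-4, -7.5, 17.8], 1]
    - [[0, 0, 0], [-4, -7.5, 17.8], 1]

```text
time: 2.98
tool_pos: [0.4426, -0.2199, 0.0355]
orientation: [[-0.965, 0.263, -0.003], [0.263, 0.965, 0.0], [0.003, -0.0, -1.0]]
ft_force: [0.7, 0.1, -0.1]
opening: 0.0003
```

Run:
```python
from st import *
s=st();R=s['orientation'].T
c=cam('top','t1.png');P=world(c);n=needle('top',c['frame'],P,yd)
for ds in(.1,.15): 
  g=np.r_[xd*.486+yd*(s['tool_pos'][:2]@yd+ds),.034];print(ds,(R@(g-s['tool_pos'])*100).round(2))
```

```text
t 2.975 tcp [ 0.4426 -0.2199  0.0355] s -0.0961 x 0.4847 open 0.0003 F [ 0.7  0.1 -0.1] q [-3.260e+01 -1.900e+00  1.224e+02 -1.000e-01  5.960e+01 -1.073e+02]
tool y angle 15.25085819811345 zaxis [-2.5e-03  5.0e-04 -1.0e+00]
top needle 79 px 459 467 229 246 along x 0.5327 0.5674 y mean -0.0312 -0.0358 -0.0273 z 0.0305
0.1 [-0.12 10.    0.14]
0.15 [-0.11 15.    0.14]
```

View pics/t1.png

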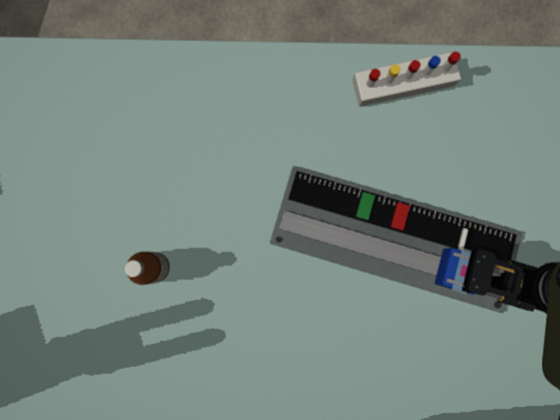

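The gripper is behind the carriage, about (490,275), on the rail line. The needle at (463,231) hasn't moved. First part of the push: 12 cm.

move_arm:
  steps:
    - [[0, 0, 0], [0, 1, 0], 1]
    - [[0, 0, 0], [0, 2, 0], 1]
    - [[0, 0, 0], [0, 3, 0], 1]
    - [[0, 0, 0], [0, 4, 0], 1]
    - [[0, 0, 0], [0, 5, 0], 1]
    - [[0, 0, 0], [0, 6, 0], 1]
    - [[0, 0, 0], [0, 7, 0], 1]
    - [[0, 0, 0], [0, 8, 0], 1]
    - [[0, 0, 0], [0, 9, 0], 1]
    - [[0, 0, 0], [0, 10, 0], 1]
    - [[0, 0, 0], [0, 11, 0], 1]
    - [[0, 0, 0], [0, 12, 0], 1]

```text
time: 4.53
tool_pos: [0.475, -0.1061, 0.0373]
orientation: [[-0.965, 0.262, -0.001], [0.262, 0.965, -0.005], [-0.0, -0.005, -1.0]]
ft_force: [-2.6, -7.6, 3.2]
opening: 0.0003
```

Run:
```python
from st import *
s=st()
for n in('top','side'):
  c=cam(n,n+'2.png');P=world(c);needle(n,c['frame'],P,yd);rep(n,c['frame'],P)
s=st()
```

```text
t 4.525 tcp [ 0.475  -0.1061  0.0373] s 0.0222 x 0.4862 open 0.0003 F [-2.6 -7.6  3.2] q [-18.7  -3.1 123.4  -0.3  59.7 -93.4]
tool y angle 15.207643318128197 zaxis [-0.0011 -0.0049 -1.    ]
top needle 61 px 413 419 215 228 along x 0.5415 0.5675 y mean 0.0606 0.057 0.0643 z 0.0303
top green 335 px 365.0 206.0 mean [0.5805 0.0056 0.0166] zr 0.01 0.02 rect [581.4   4.7] [24.9 51.9] 74.6
top red 335 px 400.0 216.0 mean [ 0.5629 -0.0611  0.0168] zr 0.011 0.021 rect [563.1 -62.1] [24.3 51.3] 74.3
top blue 175 px 394.0 254.0 mean [ 0.4891 -0.0408  0.047 ] zr 0.03 0.066 rect [491.1 -41.2] [16.7 69.8] 88.4
top bluetop none
top white 120 px 371.0 95.0 mean [ 0.7951 -0.0012  0.034 ] zr 0.03 0.037 rect [793.3  -8.6] [55.7 13. ] 90.0
side needle 1035 px 313 365 311 369 along x 0.469 0.5041 y mean -0.0802 -0.1333 -0.0071 z 0.0221
side green none
side red none
side blue 482 px 298.0 279.0 mean [ 0.4557 -0.0788  0.0513] zr 0.03 0.069 rect [465.2 -63.9] [60.2 28.3] 74.4
side bluetop 6 px 297.0 257.0 mean [ 0.4757 -0.0458  0.0676] zr 0.067 0.068 rect [476.  -45.2] [9.  4.6] 78.2
side white 89 px 413.0 210.0 mean [ 0.7937 -0.0036  0.0348] zr 0.032 0.038 rect [792.2  -9.1] [15.5 59.8] 0.6
t 4.625 tcp [ 0.4753 -0.105   0.0373] s 0.0232 x 0.4862 open 0.0007 F [-1.5 -3.3  2.7] q [-18.7  -3.1 123.4  -0.2  59.7 -93.4]
tool y angle 15.193547445014861 zaxis [-5.0e-04 -2.9e-03 -1.0e+00]
```

View pics/top2.png

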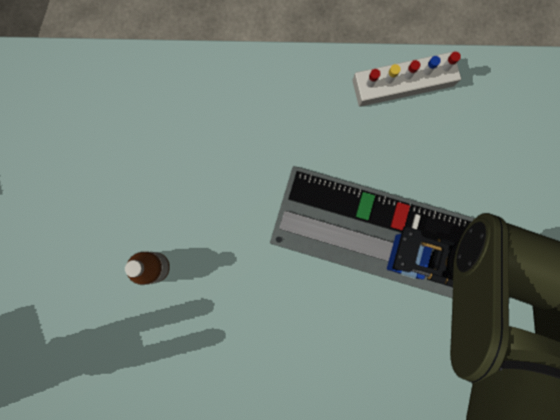

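The needle is at (416,221), still before the red tab. It sits at s ≈ 0.061, against 0.1575 for the middle of the green tab. I go on 6.6 cm to stop about 30 mm short.

move_arm:
  steps:
    - [[0, 0, 0], [0, 1, 0], 1]
    - [[0, 0, 0], [0, 2, 0], 1]
    - [[0, 0, 0], [0, 3, 0.1], 1]
    - [[0, 0, 0], [0, 4, 0.1], 1]
    - [[0, 0, 0], [0, 5, 0.1], 1]
    - [[0, 0, 0], [0, 5.7, 0.1], 1]
    - [[0, 0, 0], [0, 6.2, 0.1], 1]
    - [[0, 0, 0], [0, 6.6, 0.1], 1]
    - [[0, 0, 0], [0, 6.6, 0.1], 1]
    - [[0, 0, 0], [0, 6.6, 0.1], 1]
    - [[0, 0, 0], [0, 6.6, 0.1], 1]
    - [[0, 0, 0], [0, 6.6, 0.1], 1]

```text
time: 6.12
tool_pos: [0.4929, -0.0418, 0.0368]
orientation: [[-0.965, 0.262, -0.0], [0.262, 0.965, -0.004], [-0.001, -0.004, -1.0]]
ft_force: [-2.2, -4.9, 4.6]
opening: 0.0006
```

Run:
```python
from st import *
s=st()
for n in('top','side'):
  c=cam(n,n+'3.png');P=world(c);needle(n,c['frame'],P,yd);D=rep(n,c['frame'],P)
  if 'green' in D: print('green s',(D['green'][:,:2]@yd).mean())
s=st()
c=cv2.imread('pics/top3.png')[150:320,260:535];cv2.imwrite('pics/c3.png',cv2.resize(c,None,fx=2.9,fy=2.9,interpolation=2))
```

```text
t 6.125 tcp [ 0.4929 -0.0418  0.0368] s 0.0889 x 0.4866 open 0.0006 F [-2.2 -4.9  4.6] q [-10.9  -2.  122.4  -0.3  59.6 -85.6]
tool y angle 15.172517317802193 zaxis [-1.0e-04 -4.3e-03 -1.0e+00]
top needle 67 px 378 385 205 221 along x 0.5368 0.5677 y mean 0.1272 0.1231 0.131 z 0.0302
top green 305 px 365.0 205.0 mean [0.5827 0.0058 0.0165] zr 0.009 0.02 rect [581.5   5.1] [24.  51.9] 74.8
top red 313 px 400.0 215.0 mean [ 0.5648 -0.0614  0.0167] zr 0.009 0.021 rect [563.8 -62. ] [24.3 51.3] 74.2
top blue 131 px 388.0 245.0 mean [ 0.5032 -0.0256  0.0649] zr 0.061 0.068 rect [503.4 -25.6] [13.5 34.9] 74.3
top bluetop none
top white 122 px 370.0 95.0 mean [ 7.948e-01 -7.000e-04  3.390e-02] zr 0.028 0.037 rect [794.2  -9. ] [13.2 55.8] 2.6
green s 0.1583787400932075
side needle 1496 px 301 364 286 369 along x 0.469 0.5037 y mean -0.0549 -0.1338 0.0557 z 0.0221
side green none
side red 280 px 341.0 269.0 mean [ 0.5611 -0.0621  0.0177] zr 0.011 0.021 rect [563.1 -58.4] [32.9 49.5] 74.2
side blue 426 px 286.0 256.0 mean [ 0.4727 -0.0162  0.051 ] zr 0.03 0.073 rect [481.1  -1.6] [57.3 27.4] 74.4
side bluetop 9 px 285.0 248.0 mean [ 0.4719 -0.013   0.0676] zr 0.067 0.069 rect [471.9 -14. ] [ 5. 11.] 75.4
side white 91 px 414.0 211.0 mean [ 0.7937 -0.0053  0.035 ] zr 0.032 0.037 rect [793.9  -9.8] [14.4 61.7] 3.4
t 6.225 tcp [ 0.4929 -0.0418  0.0368] s 0.0889 x 0.4866 open 0.0006 F [-1.8 -4.2  4.9] q [-10.9  -2.  122.4  -0.3  59.6 -85.6]
tool y angle 15.1707779861786 zaxis [-1.0e-04 -4.4e-03 -1.0e+00]
```

View pics/c3.png

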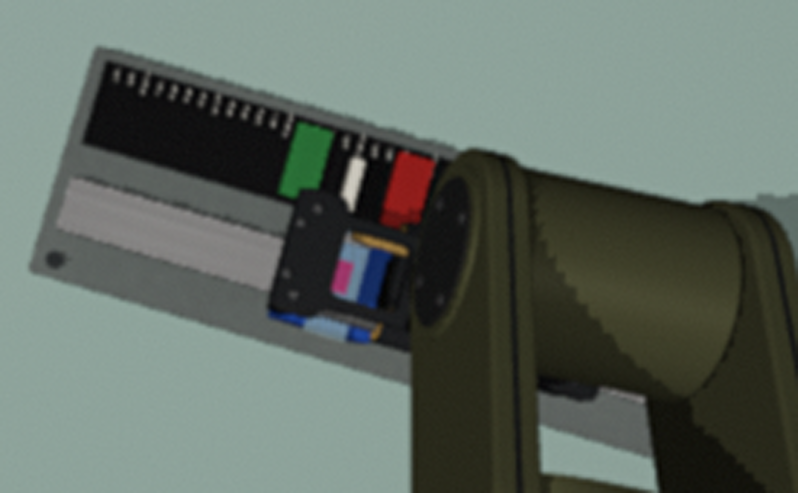

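The needle rests between the tabs, at crop pixel (354,183). It is about 30 mm before the green middle, and the TCP stands still. Now a slow 2.4 cm tap.

move_arm:
  steps:
    - [[0, 0, 0], [0, 0, 0], 1]
    - [[0, 0, 0], [0, 0.4, 0], 1]
    - [[0, 0, 0], [0, 0.8, 0], 1]
    - [[0, 0, 0], [0, 1.2, 0], 1]
    - [[0, 0, 0], [0, 1.6, 0], 1]
    - [[0, 0, 0], [0, 1.9, 0], 1]
    - [[0, 0, 0], [0, 2.2, 0], 1]
    - [[0, 0, 0], [0, 2.4, 0], 1]
    - [[0, 0, 0], [0, 2.4, 0], 1]
    - [[0, 0, 0], [0, 2.4, 0], 1]
    - [[0, 0, 0], [0, 2.4, 0], 1]

```text
time: 7.6
tool_pos: [0.499, -0.019, 0.0368]
orientation: [[-0.965, 0.261, -0.0], [0.261, 0.965, -0.005], [-0.001, -0.005, -1.0]]
ft_force: [-3.2, -4.0, 4.0]
opening: 0.0007
```

Run:
```python
from st import *
s=st()
c=cam('top','top4.png');P=world(c);needle('top',c['frame'],P,yd)
c=cv2.imread('pics/top4.png')[180:280,320:440];cv2.imwrite('pics/c4.png',cv2.resize(c,None,fx=6,fy=6,interpolation=2))
```

```text
t 7.6 tcp [ 0.499  -0.019   0.0368] s 0.1125 x 0.4865 open 0.0007 F [-3.2 -4.   4. ] q [ -8.2  -1.4 121.8  -0.4  59.6 -82.8]
tool y angle 15.159244038689216 zaxis [-5.0e-04 -5.3e-03 -1.0e+00]
top needle 72 px 366 372 201 218 along x 0.5346 0.5682 y mean 0.1509 0.1469 0.1544 z 0.0302
```

View pics/c4.png

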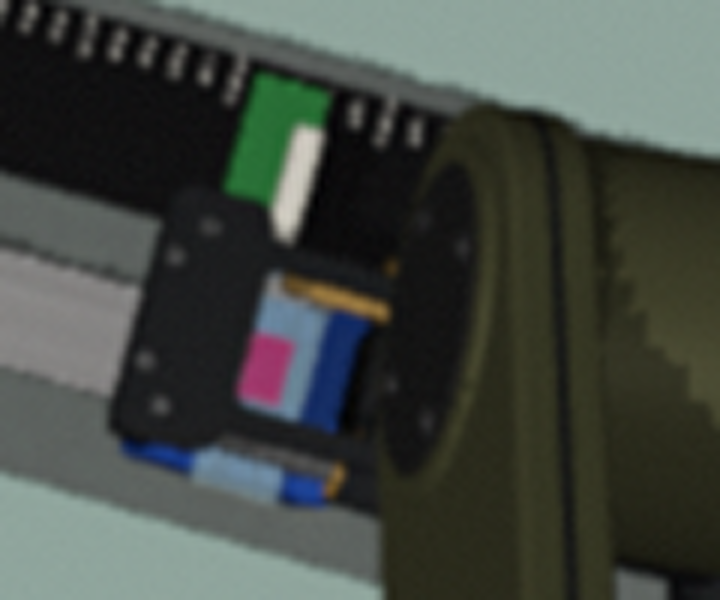

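The needle is now over the near part of the green tab, at crop pixel (300,180). That is about 7 mm before the middle at s = 0.151. I tap another 6 mm, let it settle, then back off.

move_arm:
  steps:
    - [[0, 0, 0], [0, 0.2, 0], 1]
    - [[0, 0, 0], [0, 0.4, 0], 1]
    - [[0, 0, 0], [0, 0.6, 0], 1]
    - [[0, 0, 0], [0, 0.6, 0], 1]
    - [[0, 0, 0], [0, 0.6, 0], 1]
    - [[0, 0, 0], [0, 0.6, 0], 1]

```text
time: 8.4
tool_pos: [0.5005, -0.0136, 0.0369]
orientation: [[-0.965, 0.261, -0.001], [0.261, 0.965, -0.006], [-0.001, -0.006, -1.0]]
ft_force: [-2.0, -4.8, 2.0]
opening: 0.0002
```

move_arm:
  steps:
    - [[0, 0, 0], [0, -1, 0], 1]
    - [[0, 0, 0], [0, -3, 0], 1]
    - [[0, 0, 0], [0, -6, 0], 1]
    - [[0, 0, 0], [0, -10, 0], 1]
    - [[0, 0, 0], [0, -10, -4], 1]
    - [[0, 0, 0], [0, -10, -9], 1]
    - [[0, 0, 0], [0, -14, -14], 1]
    - [[0, 0, 0], [0, -19, -15], 1]
    - [[0, 0, 0], [0, -22, -15], 1]
    - [[0, 0, 0], [0, -22, -15], 1]

```text
time: 9.65
tool_pos: [0.4426, -0.2261, 0.1881]
orientation: [[-0.964, 0.264, -0.0], [0.264, 0.964, -0.006], [-0.001, -0.005, -1.0]]
ft_force: [-0.8, 0.9, -0.4]
opening: 0.0004
```

Run:
```python
from st import *
s=st()
for n in('top','side'):
  c=cam(n,n+'5.png');P=world(c);nb=needle(n,c['frame'],P,yd);D=rep(n,c['frame'],P)
s=st()
c=cv2.imread('pics/top5.png')[150:320,260:535];cv2.imwrite('pics/c5.png',cv2.resize(c,None,fx=2.9,fy=2.9,interpolation=2))
```

```text
t 9.65 tcp [ 0.4426 -0.2261  0.1881] s -0.1021 x 0.4864 open 0.0004 F [-0.8  0.9 -0.4] q [ -33.1  -11.8  115.4   -0.3   76.2 -107.7]
tool y angle 15.337058622934723 zaxis [-3.0e-04 -5.6e-03 -1.0e+00]
top needle 82 px 362 370 200 219 along x 0.5313 0.5703 y mean 0.1566 0.1524 0.1602 z 0.0301
top green 165 px 363.0 202.0 mean [0.5873 0.0086 0.0162] zr 0.009 0.02 rect [581.9   5.7] [23.5 51.7] 73.0
top red 316 px 400.0 215.0 mean [ 0.5638 -0.0617  0.0167] zr 0.01 0.02 rect [563.7 -62. ] [23.8 50.2] 75.1
top blue 401 px 348.0 237.0 mean [0.5158 0.046  0.0605] zr 0.03 0.069 rect [516.3  43.6] [17.4 69.9] 74.8
top bluetop none
top white 108 px 371.0 95.0 mean [ 0.795  -0.0016  0.034 ] zr 0.03 0.037 rect [795.4  -8.3] [12.  53.5] 5.4
side needle 1976 px 295 364 275 369 along x 0.469 0.5049 y mean -0.0371 -0.134 0.0863 z 0.0221
side green 189 px 328.0 248.0 mean [0.5784 0.0014 0.0176] zr 0.013 0.021 rect [579.3   2.2] [25.3 51.8] 84.0
side red 267 px 341.0 269.0 mean [ 0.5601 -0.0625  0.0177] zr 0.012 0.021 rect [562.3 -58.7] [34.  49.9] 77.9
side blue 914 px 293.0 246.0 mean [0.4995 0.0029 0.0522] zr 0.03 0.068 rect [510.3  22.4] [61.  71.1] 73.5
side bluetop 8 px 306.0 237.0 mean [ 0.522  -0.0037  0.0675] zr 0.067 0.068 rect [523.   -2.7] [10.5  5.5] 67.2
side white 58 px 324.0 242.0 mean [0.5721 0.0069 0.0315] zr 0.029 0.034 rect [572.9   8.5] [12.  32.5] 67.9
t 9.75 tcp [ 0.4429 -0.2243  0.1876] s -0.1004 x 0.4862 open 0.0004 F [0.4 0.1 0.5] q [ -32.9  -11.8  115.5   -0.3   76.2 -107.7]
tool y angle 15.177050997709093 zaxis [-0.0012 -0.0049 -1.    ]
```

View pics/c5.png

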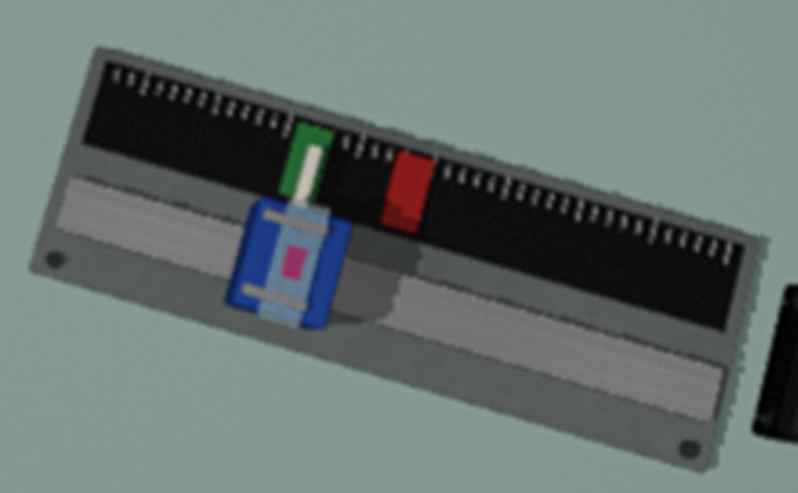

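View pics/side5.png

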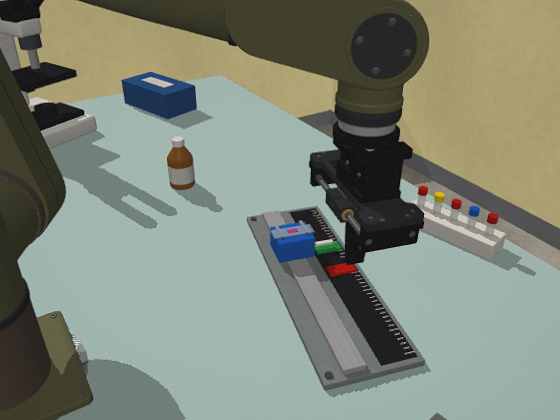

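The needle lies over the green tab, at crop pixel (310,175). Its s is 0.1566 in the top view and 0.157 in the side view, against 0.1575 for the tab's middle. The bottle stands at (180,165) in the side view as before, and the arm is clear. Handing in.

```bash
python3 -c "
from h import *
print(r.finish_job(), r.get_state()['time'])"
```

```text
the job is handed in; nothing more can be done
the job is handed in; nothing more can be done
```

The carriage now sits with its needle about 1 mm short of the green tab's middle, well inside the ±12 mm allowed. I handed the job in at about 9.8 s of the 42 s; no verdict was reported.

- **Approach and stop:** I pushed the carriage's end face with shut fingers until the needle was about 30 mm before the green middle. The arm stood still there for about 0.5 s.
- **Tap on:** Two slow taps of 24 mm and 6 mm brought the needle over the tab. I then backed the arm off clear of everything.
- **Last checks:** The needle read 0.1566 m along the rail in the top view and 0.157 m in the side view. The green middle, measured before the needle covered it, was about 0.1575 m, with about 2 mm of calibration error. The bottle still stood upright where it was in the last side picture, by eye, and the force on the tool was about zero.
- **Disagreement:** In the side pictures taken after the push began, my needle finder picked up the rail instead, so I ignored it. The side reading above comes from the separate white-patch measurement, which agrees with the top view.

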